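# Cover the egg pan and start the hob

## Task

Put the lid on the small pan on the hob, setting it down gently so that it sits flat on the rim, and let go. Then start the hob by pressing three keys fully down, one at a time and letting each come back up: first the large round power key, then the long bar-shaped timer key, last the square start key. Never press the small round lock key, press no key before the lid is on, leave the pan where it stands and do not disturb the plate, bowl or jar.

Things in the scene. Friction and masses are not known exactly. Their poses are not given: they have to be found in the camera images.
- hob: Portable induction hob, fixed: 290 mm (its x) by 220 mm (y) by 55 mm high, grey case, black top. Origin: centre of underside; z up; its -x side is the user's edge. Four white spring keys stand in a row along y near that edge, 108 mm from the hob's centre towards -x, at y = -75, -25, 25 and 75 mm; which key sits where varies. The cooking zone's centre is 50 mm from the hob's centre towards +x.
- pan_rim (a point): Centre of the open mouth, at rim height, of the small dark steel egg pan standing loose on the hob's cooking zone: 140 mm across the rim, 132 mm inside, 45 mm high, 0.8 kg, with a 125 mm handle along its x axis that points roughly away from the keys. z up.
- lid_knob (a point): Centre, half-way up, of the black knob of the pan's flat steel lid; z up. Knob 34 mm high, 22 mm across at its foot, 28 mm near the top. Lid plate 152 mm across, upper face 17 mm below this point. The lid starts knob up on the counter (this point 29 mm up). A step under the plate, 118 mm across, 8 mm deep, drops inside the rim; seated, this point is 21 mm above pan_rim.
- lid: The lid as a whole, 0.16 to 0.34 kg: origin at the centre of its underside, 29 mm below lid_knob.
- pan: The pan as a whole: origin at the centre of its underside, 45 mm below pan_rim.
- plate: Reddish-brown plate, 150 mm across, 16 mm high, lying on the counter; a bystander. Origin at the centre of its underside.
- bowl: Small steel bowl, 110 mm across, 45 mm high, on the counter; a bystander. Origin at the centre of its underside.
- jar: Clear jar with a yellow cap, 76 mm across, 120 mm high, on the counter; a bystander. Origin at the centre of its underside.
- round_key_top (a point): Centre of the top face of the LARGE ROUND key, 34 mm across. The power key of the hob. White, like all the keys; its top stands 12 mm above the hob's top (67 mm above the counter) when up and faces straight up.
- round_key (a joint): Travel of that key in m: 0 up, 0.006 fully down. It moves straight down; the spring takes about 1.2 N to start and 4 N to be fully down, and it comes back up by itself.
- bar_key_top (a point): Centre of the top face of the LONG BAR key, 44 mm long (along the hob's x) by 14 mm wide. The timer key of the hob. White, like all the keys; its top stands 12 mm above the hob's top (67 mm above the counter) when up and faces straight up.
- bar_key (a joint): Travel of that key in m: 0 up, 0.006 fully down. It moves straight down; the spring takes about 1.2 N to start and 4 N to be fully down, and it comes back up by itself.
- square_key_top (a point): Centre of the top face of the SQUARE key, 26 mm by 26 mm. The start key of the hob. White, like all the keys; its top stands 12 mm above the hob's top (67 mm above the counter) when up and faces straight up.
- square_key (a joint): Travel of that key in m: 0 up, 0.006 fully down. It moves straight down; the spring takes about 1.2 N to start and 4 N to be fully down, and it comes back up by itself.
- small_key_top (a point): Centre of the top face of the SMALL ROUND key, 15 mm across (the lock key, to be left alone). The lock key of the hob. White, like all the keys; its top stands 12 mm above the hob's top (67 mm above the counter) when up and faces straight up.
- small_key (a joint): Travel of that key in m: 0 up, 0.006 fully down. It moves straight down; the spring takes about 1.2 N to start and 4 N to be fully down, and it comes back up by itself.
There are look-alikes about, which are no part of the job. What is shaped like the lid but red is not meant.

How it is judged:
On the way, in this order (a step that is already met when the one before it is completed fails the run):
1. the lid sits on the pan and the fingers have let go of it (horizontal distance between lid_knob and pan_rim below 0.008 m and z of lid_knob in the frame of pan_rim between 0.016 and 0.025 m and angle between lid_knob's own z axis and vertical below 0.06 rad and contact force between the fingers and lid below 0.1 N), for 0.2 s.
2. the round key (power) is pressed down at least 4 mm with the lid on (value of joint round_key above 0.004 m and horizontal distance between lid_knob and pan_rim below 0.008 m and z of lid_knob in the frame of pan_rim between 0.016 and 0.025 m and angle between lid_knob's own z axis and vertical below 0.06 rad), for 0.05 s.
3. the round key has come back up (value of joint round_key below 0.0015 m), for 0.05 s.
4. the bar key (timer) is pressed down at least 4 mm with the lid on (value of joint bar_key above 0.004 m and horizontal distance between lid_knob and pan_rim below 0.008 m and z of lid_knob in the frame of pan_rim between 0.016 and 0.025 m and angle between lid_knob's own z axis and vertical below 0.06 rad), for 0.05 s.
5. the bar key has come back up (value of joint bar_key below 0.0015 m), for 0.05 s.
6. the square key (start) is pressed down at least 4 mm with the lid on (value of joint square_key above 0.004 m and horizontal distance between lid_knob and pan_rim below 0.008 m and z of lid_knob in the frame of pan_rim between 0.016 and 0.025 m and angle between lid_knob's own z axis and vertical below 0.06 rad), for 0.05 s.
7. the square key has come back up (value of joint square_key below 0.0015 m), for 0.05 s.
At the end, for the whole second after the job is handed in: Lid at rest on the pan, released: centre within 8 mm of the pan's, tilt under 0.06 rad, knob centre 16 to 25 mm above the rim. All keys up (within 1.5 mm). Pan upright, at rest, within 25 mm of its start; plate, bowl and jar within 20 mm of theirs (all of step 1 and value of joint each of round_key, bar_key, square_key, small_key below 0.0015 m and angle between pan's own z axis and vertical below 0.05 rad and distance of pan from where it was at the start of the episode below 0.025 m and linear speed of each of lid, pan below 0.02 m/s and distance of each of plate, bowl, jar from where it was at the start of the episode below 0.02 m); the robot touches nothing.
It fails at once if the small round lock key is pressed (more than 3 mm), or two keys at the same time (value of joint small_key above 0.003 m or value of joint each of round_key, bar_key above 0.003 m or value of joint each of round_key, square_key above 0.003 m or value of joint each of bar_key, square_key above 0.003 m).
It fails at once if a key is pressed while the lid is not on the pan (value of joint any of round_key, bar_key, square_key above 0.003 m and distance between lid_knob and pan_rim above 0.035 m).
It fails at once if the lid is dropped onto the pan (it falls free of the fingers faster than 0.45 m/s, about a 1 cm drop) or banged down (over 40 N) (contact force between lid and pan above 40 N or (linear speed of lid above 0.45 m/s and contact force between the fingers and lid below 0.1 N and horizontal distance between lid_knob and pan_rim below 0.1 m)).
It fails at once if the pan is shoved more than 25 mm or tipped (distance of pan from where it was at the start of the episode above 0.025 m or angle between pan's own z axis and vertical above 0.15 rad).
It fails at once if the plate, bowl or jar is moved more than 20 mm (distance of any of plate, bowl, jar from where it was at the start of the episode above 0.02 m).
It also fails if it takes over 58 s, if anything falls off the work surface, if the arm or the gripper's body presses on something with over 40 N, if the wrist force passes 120 N, or if a joint passes its speed limit or range.

## Robot

A 6-joint arm with a two-finger parallel gripper is mounted at the origin on the work surface. World frame = base frame: x ahead of the robot, y to its left, z up, the work surface at z = 0. Lengths are in m, angles in rad, forces in N, time in s.
With the tool pointing down it reaches from about 0.375 to 0.9 m from the base axis. Payload 3.1 kg.
Tool frame: the origin (TCP) lies midway between the tips of the shut fingers; the grasp point (between the pads) lies 19 mm behind it; x points along the fingers, y is the direction in which the jaws open and shut, and the axes are right-handed (so a half turn about x gives the same grasp; the last joint's range is limited). The gripper opens to 87 mm and grips with 3 to 60 N. Pads are 19 mm wide; open, the fingers measure 117 mm over their backs; the gripper's body (75 mm by 190 mm) begins 51 mm behind the grasp point.
Start: joints at [-1.433, 0.527, 1.433, -0, 1.181, -0.178], TCP at [0.194, -0.594, 0.223] pointing down, gripper open.
Joint ranges: [-3.08, 3.08], [-0.75, 2.2], [0.22, 2.44], [-1.43, 4.57], [0, 2.65], [-2.85, 2.85]. Speed limits (rad/s): [2.79, 2.79, 3.14, 3.14, 3.14, 3.14].

## Interface

Orientations are given as a unit quaternion [x, y, z, w].
In Python, from rig import get_obs, imaging, robot gives the robot as it stands.
- The arm moves only by the shell command python3 -m inch 'ROWS' [FORCE]. ROWS is JSON, a list of rows, each a list of 3 entries, a list of its own where there are three numbers: the finger opening in mm, from 0 to 87, then the shift along the tool's x, y, z in mm, then the turn, a rotation vector about the tool's x, y, z in degrees. In form: [[grip, [dx, dy, dz], [wx, wy, wz]], ...]. A call has 1 to 12 rows; each row shifts and turns the pose as measured when the row begins, along the tool's axes as they then stand; what a row does not reach is not made up. A row lasts 1/8 s, in which the tool goes at most 62.5 mm and 10.7 degrees, less where a joint would pass 70% of its speed; a pose out of reach is approached as far as the arm can. A call with a gripper value outside its range is refused whole. The fingers move at their own pace and stop on an object; FORCE is the grip in N (left out, the last holds). Time passes only in rows, so rows that do not move let the fingers close. It gives the time, the measured TCP pose, the force and the opening at its end, in the units of the state.
- get_obs(): the state, without advancing time (a new reading comes with each control period).
- imaging.camera(name): name is "side" or "top" or "wrist"; returns the picture (384x512x3 uint8, red, green, blue); there is no depth.
- imaging.camera_params(name): a dict with "camera_matrix" (3x3 intrinsics, pixels), "xyz" and "rotation" of the camera in the world. Camera axes: x right, y down, z forward; pixel columns grow to the right and rows downward; lengths in m; the calibration is good to about 2 mm. A picture is of the moment at which its call begins: read the wrist's pose just before it. camera_params takes no time and is no camera call; for the wrist camera it gives the pose at the moment of the call.
- robot.hand_in(): hands the job in, once; it reports no verdict.
Trained networks look in the newest picture that a camera, given by its name, has taken for a name from the list of things; names that differ only in an ending like _2 or _b are one class to them, and where a whole thing is asked for, a point or a joint stands for the part that bears it (a point fixed in the world has none). Each returns a list of dicts, best first, with "confidence" (0 to 1); they miss things now and then, are a little off and sometimes report something else, mostly with a low value. They report only what shows in the picture. A call takes as long as a camera call. They do not tell look-alikes from the thing itself.
- imaging.cut_out(camera, target): "pixels" (384x512 bool, what is visible of it) and "box" ([centre column, centre row, width, height] in pixels, round what is visible of it).
- imaging.tip_of(camera, target): "pixel" ([column, row] in pixels: a listed point, or the origin of a listed thing).
The state is a dict: "time": time; "q": joint angles; "joint_velocities": joint speeds; "joint_torque": joint torques, N m; "position": TCP position; "tool_rot": TCP orientation; "ft_force": force on the tool from outside, world axes, zero at the start; "moment": the same for the moment, N m; "grip_width": finger opening in m.
Only numpy, scipy, OpenCV 4.12 (cv2) and the standard library are available. Lean on these libraries where they do the work, as an engineer would, in place of code of your own. Each camera call takes 0.05 s, during which the arm holds its last target. There are 200 camera calls.

## Working session

There is one attempt and no reset: what is moved stays moved. The work goes in short steps, Python scripts to look and compute and a shell command to move; the robot and the scene stay as the last step left them, time stands still between calls to the robot, and variables do not carry over. Pictures are saved under pics/ and viewed, about 8 in all and at most 12, crops included, and the job is handed in when it is done.

```bash
ls; mkdir -p pics
cat > h.py <<'E'
import numpy as np, cv2
from rig import get_obs, imaging, robot
from scipy.spatial.transform import Rotation as R
def ray(cam,px,z,P=None):
    P=P or imaging.camera_params(cam)
    K=np.array(P["camera_matrix"]);Rm=np.array(P["rotation"]);o=np.array(P["xyz"])
    if Rm.shape!=(3,3): Rm=R.from_quat(Rm).as_matrix()
    d=Rm@np.linalg.solve(K,[px[0],px[1],1.]); return o+d*(z-o[2])/d[2]
def shift(target):
    o=get_obs(); r=R.from_quat(o["tool_rot"]); return np.round(r.inv().apply(np.array(target)-o["position"])*1000,1)
Z=dict(lid_knob=.029,pan_rim=.1,round_key_top=.067,bar_key_top=.067,square_key_top=.067,small_key_top=.067,hob=0,plate=0,bowl=0,jar=0)
def look(cam,names,save=None):
    im=imaging.camera(cam)
    if save: cv2.imwrite(f"pics/{save}.png",im[:,:,::-1])
    for n in names:
        for d in imaging.tip_of(cam,n)[:3]:
            print(cam,n,round(d["confidence"],2),np.round(d["pixel"],1),np.round(ray(cam,d["pixel"],Z[n]),4))
E
python3 - <<'E'
from h import *
o=get_obs();print(o)
for c in("top","side"): look(c,list(Z),c+"1"); print(imaging.camera_params(c))
a=cv2.imread("pics/top1.png");b=cv2.imread("pics/side1.png")
E
```

```text
pics
{'time': 0.0, 'q': array([-1.43347129e+00,  5.28430667e-01,  1.43390401e+00, -2.16584208e-05,
        1.18138784e+00, -1.78518744e-01]), 'joint_velocities': array([ 1.12009078e-03, -1.43290045e-03, -5.36117129e-04,  3.93370434e-05,
        1.00960880e-03,  2.77076289e-04]), 'joint_torque': array([ 6.41297584e-05, -4.40043461e+01, -1.76589292e+01,  6.33578910e-02,
        5.82526345e-02, -1.65966076e-04]), 'position': array([ 0.19404585, -0.59334427,  0.2215929 ]), 'tool_rot': array([ 0.69831528,  0.11195988, -0.69829843,  0.11045387]), 'ft_force': array([ 0.09006284, -0.12693563, -0.95001807]), 'moment': array([-0.00820781,  0.0305302 ,  0.0221877 ]), 'grip_width': 0.0868984491632838}
top lid_knob 0.98 [364.2 159. ] [ 0.6694 -0.4798  0.029 ]
top lid_knob 0.96 [287.4 116.4] [ 0.8348 -0.1914  0.029 ]
top lid_knob 0.82 [383.8 225.1] [ 0.4203 -0.5438  0.029 ]
top pan_rim 0.98 [239.1 165.1] [ 0.6326 -0.0108  0.1   ]
top round_key_top 0.48 [141.4 151.6] [0.6892 0.3459 0.067 ]
top round_key_top 0.4 [242.  210.6] [ 0.473  -0.0203  0.067 ]
top bar_key_top 0.58 [214.5 207.8] [0.4834 0.078
[... 1035 characters left out ...]
639 0.067 ]
side square_key_top 0.58 [268.3 224.4] [0.4704 0.0343 0.067 ]
side small_key_top 0.6 [268.5 195.1] [ 0.4686 -0.0721  0.067 ]
side hob 0.83 [229.7 228.9] [0.5804 0.0006 0.    ]
side plate 0.89 [273.5 320.5] [0.4589 0.2849 0.    ]
side plate 0.33 [270.5 147.2] [ 0.457  -0.3438  0.    ]
side bowl 0.66 [173.5 352.6] [0.6998 0.3706 0.    ]
side jar 0.72 [194.5 153.3] [ 0.7111 -0.3127  0.    ]
{'camera_matrix': array([[476.85471045,   0.        , 246.89807165],
       [  0.        , 476.85471045, 191.53265062],
       [  0.        ,   0.        ,   1.        ]]), 'xyz': array([0.50367128, 0.83094729, 1.11060603]), 'rotation': array([-0.00636967,  0.93574533, -0.35252282,  0.00823264])}
```

View pics/top1.png

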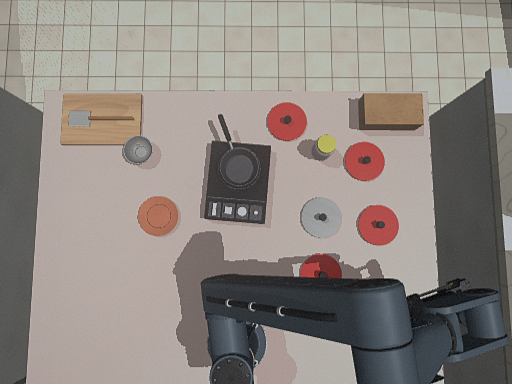

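View pics/side1.png

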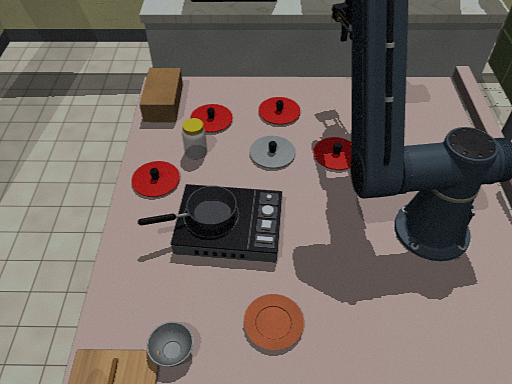

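The grey lid is at (321,217) in the top view and (272,148) in the side view; the networks mostly mark the red decoys. The keys from +y to -y run bar, square, round, small. The pan is at (239,165) with its handle pointing away from the keys.

Run:
```python
from h import *
t=cv2.imread("pics/top1.png");s=cv2.imread("pics/side1.png")
def knob(im,c):
    m=np.zeros(im.shape[:2],bool);m[c[1]-10:c[1]+11,c[0]-10:c[0]+11]=1
    ys,xs=np.where(m&(im.max(2)<70));return xs.mean(),ys.mean()
a=ray("top",knob(t,(321,216)),.029);b=ray("side",knob(s,(272,149)),.029);print(a,b)
print("tool axes",np.round(R.from_quat(get_obs()["tool_rot"]).as_matrix(),2))
print(shift([*((a+b)/2)[:2],.20]))
w=imaging.camera_params("wrist");o=get_obs();r=R.from_quat(o["tool_rot"])
print("cam in tool",r.inv().apply(w["xyz"]-o["position"]),(r.inv()*R.from_quat(w["rotation"])).as_matrix().round(2),w["camera_matrix"])
```

```text
[ 0.45107339 -0.31511098  0.029     ] [ 0.45319299 -0.31093258  0.029     ]
tool axes [[-0.    0.31 -0.95]
 [ 0.   -0.95 -0.31]
 [-1.   -0.   -0.  ]]
[  22.5 -187.  -332.5]
cam in tool [-0.16141172  0.00054058 -0.07244827] [[ 0.   -0.27  0.96]
 [ 1.    0.   -0.  ]
 [-0.    0.96  0.27]] [[315.37621272   0.         252.48150404]
 [  0.         315.37621272 195.39563755]
 [  0.           0.           1.        ]]
```

```bash
python3 -m inch '[[87,[3,-27,-47],[0,0,0]],[87,[3,-27,-47],[0,0,0]],[87,[3,-27,-47],[0,0,0]],[87,[3,-27,-47],[0,0,0]],[87,[3,-27,-47],[0,0,0]],[87,[3,-27,-47],[0,0,0]],[87,[3,-25,-47],[0,0,0]],[87,[0,0,0],[0,0,0]]]' 10
python3 - <<'E'
from h import *
print(shift([.452,-.313,.2]))
look("wrist",["lid_knob"],"w1")
E
```

```text
time: 2.1
position: [0.4568, -0.3099, 0.2011]
tool_rot: [0.699, 0.107, -0.698, 0.112]
ft_force: [-0.8, 0.2, 0.2]
grip_width: 0.087
[1.1 1.5 5.5]
wrist lid_knob 0.83 [198.1 337.1] [ 0.2419 -0.3114  0.029 ]
wrist lid_knob 0.68 [492.8  30.2] [ 0.6648 -0.4914  0.029 ]
wrist lid_knob 0.6 [252.  185.4] [ 0.448  -0.3165  0.029 ]
```

View pics/w1.png

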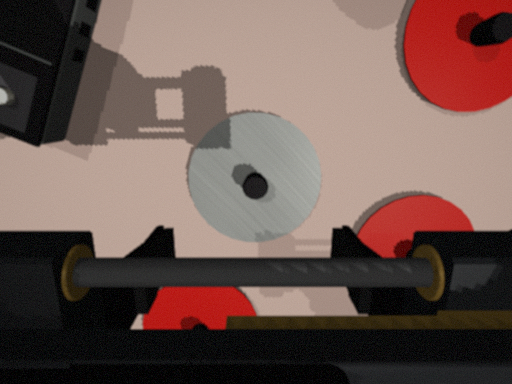

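The grey lid is centred at about (255,176) and its knob top at (255,186), with no obstacle beneath the fingers. I'll refine using the plate's outline at z=12 mm.

Run:
```python
from h import *
im=cv2.imread("pics/w1.png");P=imaging.camera_params("wrist")
print("plate",ray("wrist",(255,176),.012,P),"left/right",ray("wrist",(188,176),.012,P),ray("wrist",(321,176),.012,P))
print("knob top",ray("wrist",(255,186),.046,P), "net",ray("wrist",(252,185.4),.029,P))
for t in ([.448,-.316],):print(shift([*t,.017]))
```

```text
plate [ 0.45560586 -0.31780977  0.012     ] left/right [ 0.43271499 -0.24548683  0.012     ] [ 0.47823745 -0.38931353  0.012     ]
knob top [ 0.45219817 -0.31832524  0.046     ] net [ 0.4480027 -0.3165322  0.029    ]
[184.3  -0.6   7.9]
```

```bash
python3 -m inch '[[70,[45,1,4],[0,0,0]],[70,[45,0,0],[0,0,0]],[70,[45,0,0],[0,0,0]],[70,[25,0,0],[0,0,0]],[70,[15,0,0],[0,0,0]],[70,[5,0,0],[0,0,0]],[70,[0,0,0],[0,0,0]]]' 15
python3 - <<'E'
from h import *
print(shift([.452,-.317,.018]),R.from_quat(get_obs()["tool_rot"]).as_matrix().round(3))
E
```

```text
time: 3.08
position: [0.4499, -0.3306, 0.0196]
tool_rot: [0.702, 0.097, -0.697, 0.111]
ft_force: [-0.8, -0.4, 0.7]
grip_width: 0.07
[  1.3 -12.5  -6. ] [[ 0.009  0.29  -0.957]
 [-0.019 -0.957 -0.291]
 [-1.     0.021 -0.004]]
```

```bash
cat >> h.py <<'E'
def fix(target,ydir=None):
    "shift [mm] and turn [deg] to upright, jaws along ydir"
    o=get_obs();r=R.from_quat(o["tool_rot"]);M=r.as_matrix()
    y=M[:,1].copy() if ydir is None else np.array([*ydir,0.]); y[2]=0;y/=np.linalg.norm(y)
    x=np.array([0,0,-1.]);W=np.c_[x,y,np.cross(x,y)]
    print("at",o["position"].round(4),"shift",shift(target),"turn",np.degrees((r.inv()*R.from_matrix(W)).as_rotvec()).round(2),"F",o["ft_force"].round(1),"w",o["grip_width"].round(4),"t",round(o["time"],2))
E
python3 -m inch '[[70,[0,-12,-6],[0,-0.2,-1.2]],[70,[0,0,0],[0,0,0]]]'
python3 - <<'E'
from h import *
fix([.452,-.317,.018])
E
```

```text
time: 3.32
position: [0.4531, -0.3174, 0.0212]
tool_rot: [0.7, 0.103, -0.699, 0.104]
ft_force: [-0.1, 0.9, 0.8]
grip_width: 0.0703Traceback (most recent call last):
  File "<stdin>", line 2, in <module>
  File "h.py", line 23, in fix
    print("at",o["position"].round(4),"shift",shift(target),"turn",np.degrees((r.inv()*R.from_matrix(W)).as_rotvec()).round(2),"F",o["ft_force"].round(1),"w",o["grip_width"].round(4),"t",round(o["time"],2))
                                                                                                                                                              ^^^^^^^^^^^^^^^^^^^^^
AttributeError: 'float' object has no attribute 'round'
```

Good position. Lower 3 mm and close.

```bash
sed -i 's/o\["grip_width"\].round(4)/round(o["grip_width"],4)/' h.py
python3 -m inch '[[70,[3,0,0],[0,0,0]],[10,[0,0,0],[0,0,0]],[10,[0,0,0],[0,0,0]],[10,[0,0,0],[0,0,0]],[10,[0,0,0],[0,0,0]],[10,[0,0,0],[0,0,0]],[10,[0,0,0],[0,0,0]]]' 30
python3 - <<'E'
from h import *
fix([.452,-.317,.018])
E
```

```text
time: 4.2
position: [0.4537, -0.3171, 0.019]
tool_rot: [0.7, 0.103, -0.699, 0.105]
ft_force: [0.5, -0.2, 1.3]
grip_width: 0.0261
at [ 0.4537 -0.3171  0.019 ] shift [ 1.  -0.6  1.6] turn [ 0.   -0.12 -0.14] F [ 0.5 -0.2  1.3] w 0.0261 t 4.2
```

```bash
python3 -m inch '[[10,[-15,0,0],[0,0,0]],[10,[-45,0,0],[0,0,0]],[10,[-50,0,0],[0,0,0]],[10,[-50,-14,-18],[0,0,0]],[10,[-30,-24,-30],[0,0,0]],[10,[-10,-24,-32],[0,0,0]],[10,[0,-24,-32],[0,0,0]],[10,[0,-24,-32],[0,0,0]],[10,[0,0,0],[0,0,0]],[10,[0,0,0],[0,0,0]]]'
python3 - <<'E'
from h import *
K=["pan_rim","round_key_top","bar_key_top","square_key_top","small_key_top"]
fix([.63,-.011,.22])
look("wrist",K,"w2"); look("top",K+["hob"],"t2"); look("side",K+["hob"])
E
```

```text
time: 5.45
position: [0.5609, -0.1661, 0.2334]
tool_rot: [0.702, 0.101, -0.697, 0.106]
ft_force: [-0.2, -0.7, -1.0]
grip_width: 0.026
at [ 0.5609 -0.1661  0.2334] shift [  13.2 -128.6 -110.9] turn [ 0.   -0.4  -0.43] F [-0.2 -0.7 -1. ] w 0.026 t 5.45
wrist pan_rim 0.7 [102.1  63.2] [ 0.6304 -0.0108  0.1   ]
wrist round_key_top 0.79 [ 99.4 217.5] [ 0.4738 -0.02    0.067 ]
wrist bar_key_top 0.96 [  9.6 186.3] [0.4815 0.0769 0.067 ]
wrist square_key_top 0.67 [ 56.5 204.1] [0.476  0.0267 0.067 ]
wrist small_key_top 0.62 [119.7  67.6] [ 0.6318 -0.0132  0.067 ]
top pan_rim 0.6 [240.6 166.4] [ 0.6279 -0.0162  0.1   ]
top round_key_top 0.43 [241.6 213.2] [ 0.4637 -0.0189  0.067 ]
top bar_key_top 0.6 [213.6 206.6] [0.4877 0.0816 0.067 ]
top square_key_top 0.51 [228.4 212. ] [0.4681 0.0284 0.067 ]
top small_key_top 0.44 [214.6 210.5] [0.4737 0.0779 0.067 ]
top small_key_top 0.17 [241.3 211.3] [ 0.4705 -0.0178  0.067 ]
top hob 0.76 [238.2 185. ] [ 0.5752 -0.0035  0.    ]
top hob 0.72 [320.8 149.7] [ 0.7121 -0.3215  0.    ]
top hob 0.3 [242.5 212.8] [ 0.4694 -0.02    0.    ]
side pan_rim 0.76 [209.3 201.2] [ 0.6341 -0.0198  0.1   ]
side round_key_top 0.55 [268.5 207.8] [ 0.4692 -0.0246  0.067 ]
side round_key_top 0.5 [235.6 136.9] [ 0.5721 -0.3206  0.067 ]
side bar_key_top 0.68 [264.3 235.3] [0.4816 0.0712 0.067 ]
side square_key_top 0.49 [268.5 223.6] [0.4698 0.0315 0.067 ]
side small_key_top 0.49 [269.6 195.4] [ 0.4654 -0.071   0.067 ]
side hob 0.96 [231.8 229.1] [0.5743 0.0012 0.    ]
```

View pics/w2.png

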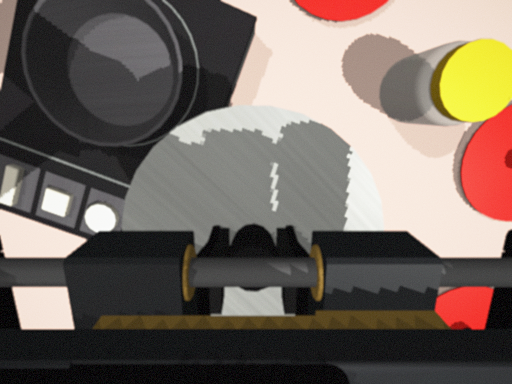

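The lid is held level at centre column 252. The pan rim spans columns 22–200 with its lowest point at row 147, and the keys run (10,186), (56,204), (100,217), confirming the order bar, square, round.

Run:
```python
from h import *
from scipy.optimize import least_squares
P=imaging.camera_params("wrist");o=get_obs();p=o["position"]
def fit(px,z,r):
    q=np.array([ray("wrist",x,z,P)[:2] for x in px])
    s=least_squares(lambda c:np.hypot(*(q-c).T)-r,q.mean(0));return s.x.round(4),(s.fun*1000).round(1)
print("rim",fit([(22,50),(35,100),(60,130),(105,147),(150,135),(185,100),(200,65)],.1,.07))
print("lid",fit([(122,210),(135,170),(165,135),(205,113),(252,105),(300,113),(345,140),(370,172),(382,210)],p[2]-.007,.076),p,fix(p))
c=dict(bar=[.4822,.0764],sq=[.4712,.0286],rd=[.4697,-.0208],sm=[.467,-.0715])
```

```text
rim (array([ 0.6293, -0.0159]), array([ 3.3,  3.5,  3.5,  0. , -3.8,  0.8, 10. ]))
at [ 0.5615 -0.1661  0.2331] shift [0. 0. 0.] turn [ 0.   -0.43 -0.41] F [-0.4 -0.3 -1.1] w 0.0258 t 6.45
lid (array([ 0.5601, -0.167 ]), array([-0.6,  0.2,  0.1, -0. , -0.1,  0.1,  0.1,  0.1, -0.5])) [ 0.56149282 -0.16607198  0.23308277] None
```

Run:
```python
import cv2
im=cv2.imread("pics/w2.png")[0:160,0:220]
im=cv2.convertScaleAbs(im,alpha=2.5); im=cv2.resize(im,None,fx=3.5,fy=3.5,interpolation=cv2.INTER_CUBIC)
cv2.imwrite("pics/c2.png",im)
```

```text
(no output)
```

View pics/c2.png

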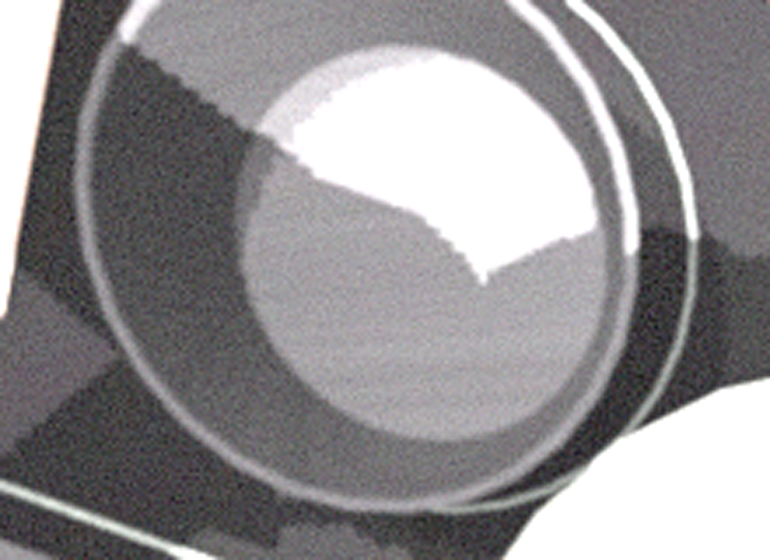

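The rim is the inner ring, from x 76 to 640 in the crop; the outer ring is the cooking-zone mark on the hob, which my first fit had mixed in.

Run:
```python
from h import *
from scipy.optimize import least_squares
P=imaging.camera_params("wrist")
px=np.array([(76,170),(82,240),(110,345),(230,475),(300,503),(400,513),(500,487),(580,425),(625,340),(640,240),(632,170),(600,90),(120,30),(145,0)])/3.5-.3
q=np.array([ray("wrist",x,.1,P)[:2] for x in px])
s=least_squares(lambda c:np.hypot(*(q-c[:2]).T)-c[2],[*q.mean(0),.07]);print(s.x.round(4),(s.fun*1000).round(1))
fix([s.x[0]+.0014,s.x[1]+.0009,.16],None)
```

```text
[ 0.6276 -0.0111  0.0694] [-0.4 -0.6  1.8  1.8  0.3 -1.2 -1.3 -0.6 -0.4  0.3  1.   1.  -0.6 -1. ]
at [ 0.5615 -0.1661  0.2331] shift [  73.  -130.2 -109.1] turn [ 0.   -0.43 -0.41] F [-0.4 -0.3 -1.1] w 0.0258 t 6.45
```

```bash
python3 -m inch '[[10,[8,-32,-27],[0,-0.4,-0.4]],[10,[15,-32,-27],[0,0,0]],[10,[20,-32,-27],[0,0,0]],[10,[20,-32,-27],[0,0,0]],[10,[0,0,0],[0,0,0]],[10,[0,0,0],[0,0,0]]]'
python3 - <<'E'
from h import *
fix([.630,-.011,.130])
E
```

```text
time: 7.2
position: [0.6319, -0.0101, 0.1691]
tool_rot: [0.701, 0.101, -0.698, 0.104]
ft_force: [-0.2, -0.0, -2.0]
grip_width: 0.0258
at [ 0.6319 -0.0101  0.1691] shift [39.1  0.2  2.2] turn [ 0.   -0.18 -0.21] F [-0.2 -0.  -2. ] w 0.0258 t 7.2
```

```bash
python3 -m inch '[[10,[15,0,1],[0,-0.2,-0.2]],[10,[15,0,1],[0,0,0]],[10,[9,0,0],[0,0,0]],[10,[0,0,0],[0,0,0]],[10,[0,0,0],[0,0,0]]]'
python3 - <<'E'
from h import *
fix([.630,-.011,.111])
look("side",["pan_rim"],"s3"); look("wrist",["pan_rim"],"w3")
a=cv2.imread("pics/s3.png")[130:270,130:330];b=cv2.imread("pics/w3.png")
a=cv2.resize(cv2.convertScaleAbs(a,alpha=1.7),(560,392));cv2.imwrite("pics/c3.png",a)
E
```

```text
time: 7.82
position: [0.6294, -0.0144, 0.128]
tool_rot: [-0.7, -0.101, 0.7, -0.101]
ft_force: [-0.3, -0.1, -0.9]
grip_width: 0.0257
at [ 0.6294 -0.0144  0.128 ] shift [17.  -3.2 -1.5] turn [-0.    0.03 -0.04] F [-0.3 -0.1 -0.9] w 0.0257 t 7.83
side pan_rim 0.32 [209.3 194. ] [ 0.636  -0.0462  0.1   ]
```

View pics/c3.png

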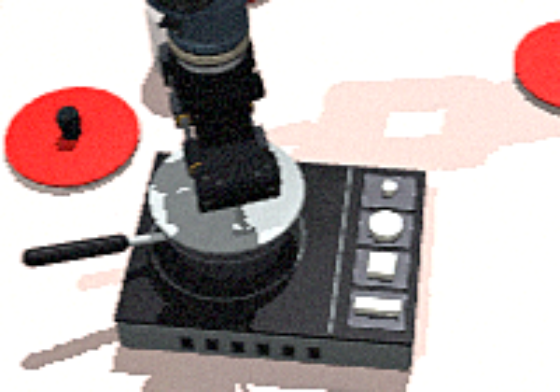

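The lid hovers centred over the pan and level. I'll correct by 3 mm and lower slowly.

```bash
python3 -m inch '[[10,[0,-3,-1.5],[0,0,0]],[10,[3,0,0],[0,0,0]],[10,[3,0,0],[0,0,0]],[10,[2,0,0],[0,0,0]],[10,[0,0,0],[0,0,0]]]'
python3 - <<'E'
from h import *
fix([.630,-.011,.111])
E
```

```text
time: 8.65
position: [0.6305, -0.0103, 0.1204]
tool_rot: [0.7, 0.101, -0.699, 0.102]
ft_force: [0.1, 0.2, -1.8]
grip_width: 0.0255
at [ 0.6305 -0.0103  0.1204] shift [9.4 0.5 0.7] turn [ 0.   -0.07 -0.08] F [ 0.1  0.2 -1.8] w 0.0255 t 8.65
```

```bash
python3 -m inch '[[10,[2.5,0.5,0.5],[0,0,0]],[10,[2,0,0],[0,0,0]],[10,[2,0,0],[0,0,0]],[10,[1,0,0],[0,0,0]],[10,[0,0,0],[0,0,0]]]'
python3 - <<'E'
from h import *
fix([.630,-.011,.111])
E
```

```text
time: 9.28
position: [0.6302, -0.0111, 0.1123]
tool_rot: [0.7, 0.101, -0.699, 0.102]
ft_force: [-0.1, -0.5, -1.2]
grip_width: 0.0261
at [ 0.6302 -0.0111  0.1123] shift [ 1.3 -0.2  0.2] turn [ 0.   -0.06 -0.09] F [-0.1 -0.5 -1.2] w 0.0261 t 9.28
```

```bash
python3 -m inch '[[10,[1,0,0],[0,0,0]],[10,[0,0,0],[0,0,0]]]'; python3 -m inch '[[10,[0.7,0,0],[0,0,0]],[10,[0,0,0],[0,0,0]]]';python3 -m inch '[[10,[0.7,0,0],[0,0,0]],[10,[0,0,0],[0,0,0]]]'
```

```text
time: 9.52
position: [0.6303, -0.0111, 0.1114]
tool_rot: [0.7, 0.101, -0.699, 0.102]
ft_force: [-0.4, 0.3, -2.9]
grip_width: 0.026
time: 9.78
position: [0.6305, -0.0112, 0.1111]
tool_rot: [0.701, 0.101, -0.699, 0.102]
ft_force: [0.2, 0.4, -0.9]
grip_width: 0.0259
time: 10.02
position: [0.6305, -0.0112, 0.111]
tool_rot: [0.701, 0.101, -0.699, 0.102]
ft_force: [0.1, -0.8, -0.8]
grip_width: 0.0257
```

```bash
python3 -m inch '[[10,[1.5,0,0],[0,0,0]],[10,[0,0,0],[0,0,0]]]';python3 -m inch '[[10,[1,0,0],[0,0,0]]]'
```

```text
time: 10.28
position: [0.6307, -0.0111, 0.1111]
tool_rot: [0.701, 0.101, -0.699, 0.102]
ft_force: [-0.6, -1.4, -0.6]
grip_width: 0.0258
time: 10.4
position: [0.6308, -0.0111, 0.1109]
tool_rot: [0.701, 0.101, -0.699, 0.102]
ft_force: [-3.3, -0.7, 9.8]
grip_width: 0.0257
```

Seated: z is exactly as expected and there is contact force. Open and retreat upwards.

```bash
python3 -m inch '[[50,[-0.5,0,0],[0,0,0]],[50,[0,0,0],[0,0,0]],[50,[0,0,0],[0,0,0]],[50,[0,0,0],[0,0,0]],[50,[-10,0,0],[0,0,0]],[50,[-40,0,0],[0,0,0]],[50,[-50,0,0],[0,0,0]],[0,[0,0,50],[0,0,0]],[0,[0,0,50],[0,0,0]],[0,[0,0,0],[0,0,0]],[0,[0,0,0],[0,0,0]]]'
python3 - <<'E'
from h import *
K=["lid_knob","round_key_top","bar_key_top","square_key_top","small_key_top"]
Z["lid_knob"]=.121
fix([.47,-.02,.13])
look("wrist",K,"w4"); look("side",K)
P=imaging.camera_params("wrist")
E
```

```text
time: 11.78
position: [0.5358, -0.0407, 0.2177]
tool_rot: [0.704, 0.099, -0.696, 0.104]
ft_force: [0.1, 0.5, 0.9]
grip_width: 0.0179
at [ 0.5358 -0.0407  0.2177] shift [ 86.7 -39.2  58.2] turn [ 0.   -0.63 -0.45] F [0.1 0.5 0.9] w 0.0179 t 11.78
wrist lid_knob 0.6 [248.5  74.6] [ 0.6298 -0.0106  0.121 ]
wrist round_key_top 0.75 [250.6  75.7] [ 0.6349 -0.0108  0.067 ]
wrist round_key_top 0.66 [213.4 232.2] [ 0.4749 -0.0171  0.067 ]
wrist bar_key_top 0.67 [120.7 201.5] [0.4805 0.0826 0.067 ]
wrist bar_key_top 0.23 [171.8 220.8] [0.4748 0.0278 0.067 ]
wrist square_key_top 0.97 [172.3 220.1] [0.4755 0.0275 0.067 ]
wrist square_key_top 0.65 [255.4 250.7] [ 0.4667 -0.0655  0.067 ]
wrist square_key_top 0.17 [247.6  74.1] [ 0.6349 -0.0076  0.067 ]
wrist small_key_top 0.57 [256.6 248. ] [ 0.4699 -0.0658  0.067 ]
side lid_knob 0.96 [155.7 174.5] [ 0.7919 -0.1006  0.121 ]
side lid_knob 0.9 [213.8 113.7] [ 0.6427 -0.3714  0.121 ]
side lid_knob 0.78 [335.8 148.6] [ 0.267  -0.2109  0.121 ]
side round_key_top 0.64 [272.3 321.5] [0.4644 0.3204 0.067 ]
side bar_key_top 0.71 [268.8 194.2] [ 0.4677 -0.0755  0.067 ]
side bar_key_top 0.41 [262.7 241.4] [0.486  0.0913 0.067 ]
side bar_key_top 0.37 [271.5 323.5] [0.4664 0.3255 0.067 ]
side square_key_top 0.49 [266.5 222.6] [0.4753 0.0281 0.067 ]
side small_key_top 0.38 [270.4 193.7] [ 0.463  -0.0775  0.067 ]
```

View pics/w4.png

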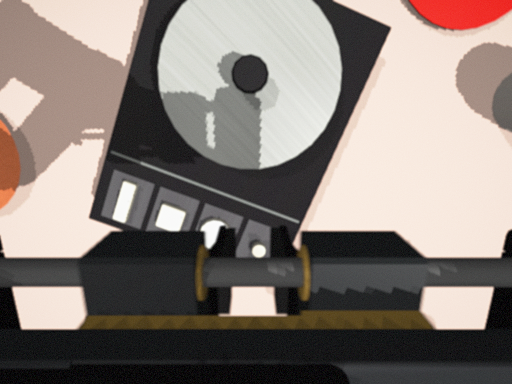

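The lid sits flat on the pan, knob at (249,74). Keys: bar (126,201), square (171,217), round (~215,234, partly hidden by a finger), small (259,250).

Run:
```python
from h import *
from scipy.optimize import least_squares
P=imaging.camera_params("wrist")
q=np.array([ray("wrist",p,.067,P)[:2] for p in[(126,201),(171,217),(215,234),(259,250)]]);print(q.round(4))
k=np.array([75,25,-25,-75])/1000
def keys(v): return v[:2]+np.outer(k,[-np.sin(v[2]),np.cos(v[2])])
f=lambda Q:least_squares(lambda v:(keys(v)-Q).ravel(),[.47,0,0])
s=f(q);print("wrist",s.x.round(4),keys(s.x).round(4).tolist(),(s.fun*1000).round(1))
v=s.x; c,sn=np.cos(v[2]),np.sin(v[2]); print("zone centre", v[:2]+.158*np.array([c,sn]))
Q=np.array([[.4822,.0764],[.4712,.0286],[.4697,-.0208],[.467,-.0715]]);s2=f(Q);print("earlier",s2.x.round(4),keys(s2.x).round(4).tolist())
m=keys((s.x+s2.x)/2);print(m.round(4).tolist())
fix([*m[2],.13]); a=(s.x+s2.x)/2; fix([*m[2],.13],[np.sin(a[2]),-np.cos(a[2])])
```

```text
[[ 0.4813  0.0775]
 [ 0.4774  0.0295]
 [ 0.472  -0.0191]
 [ 0.4676 -0.069 ]]
wrist [ 0.4746  0.0047 -0.0954] [[0.4817, 0.0794], [0.477, 0.0296], [0.4722, -0.0202], [0.4674, -0.0699]] [ 0.4  1.9 -0.5  0.1  0.2 -1.  -0.1 -0.9]
zone centre [ 0.63186285 -0.01032201]
earlier [ 0.4725  0.0032 -0.0952] [[0.4797, 0.0778], [0.4749, 0.0281], [0.4701, -0.0217], [0.4654, -0.0715]]
[[0.4807, 0.0786], [0.4759, 0.0288], [0.4712, -0.0209], [0.4664, -0.0707]]
at [ 0.5346 -0.0403  0.2165] shift [ 85.8 -37.1  56. ] turn [ 0.   -0.46 -0.35] F [ 0.3  0.2 -0.3] w 0.0009 t 12.38
at [ 0.5346 -0.0403  0.2165] shift [ 85.8 -37.1  56. ] turn [21.97 -0.52 -0.26] F [ 0.3  0.2 -0.3] w 0.0009 t 12.38
```

```bash
python3 -m inch '[[0,[20,-18,28],[0,-0.4,-0.3]],[0,[40,-19,28],[0,0,0]],[0,[35,0,0],[0,0,0]],[0,[20,0,0],[0,0,0]],[0,[0,0,0],[0,0,0]],[0,[0,0,0],[0,0,0]]]'
python3 - <<'E'
from h import *
fix([.4715,-.0206,.067])
E
```

```text
time: 13.12
position: [0.4722, -0.0213, 0.1]
tool_rot: [0.702, 0.1, -0.697, 0.103]
ft_force: [-0.2, 0.8, 0.4]
grip_width: 0.0004
at [ 0.4722 -0.0213  0.1   ] shift [33.  -1.   0.7] turn [ 0.   -0.38 -0.26] F [-0.2  0.8  0.4] w 0.0004 t 13.12
```

```bash
python3 -m inch '[[0,[20,-1,0],[0,-0.4,-0.3]],[0,[9,0,0],[0,0,0]],[0,[4,0,0],[0,0,0]],[0,[2,0,0],[0,0,0]],[0,[0,0,0],[0,0,0]]]'; python3 -m inch '[[0,[3,0,0],[0,0,0]],[0,[0,0,0],[0,0,0]]]'
```

```text
time: 13.75
position: [0.476, -0.0215, 0.0679]
tool_rot: [0.703, 0.1, -0.697, 0.103]
ft_force: [-0.1, 0.4, 0.1]
grip_width: 0.0004
time: 14.0
position: [0.4763, -0.0215, 0.0654]
tool_rot: [0.703, 0.1, -0.696, 0.103]
ft_force: [-0.5, 0.2, 1.7]
grip_width: 0.0002
```

```bash
python3 -m inch '[[0,[3,0,0],[0,0,0]],[0,[2,0,0],[0,0,0]],[0,[0.5,0,0],[0,0,0]]]'; python3 -m inch '[[0,[1,0,0],[0,0,0]],[0,[0,0,0],[0,0,0]]]'
```

```text
time: 14.38
position: [0.4763, -0.0215, 0.0613]
tool_rot: [0.703, 0.1, -0.696, 0.103]
ft_force: [-1.6, 0.4, 12.7]
grip_width: 0.0002
time: 14.62
position: [0.4763, -0.0215, 0.0616]
tool_rot: [0.703, 0.1, -0.696, 0.103]
ft_force: [-0.4, -0.5, 3.6]
grip_width: 0.0006
```

```bash
python3 -m inch '[[0,[-10,0,0],[0,0,0]],[0,[-25,0,0],[0,-0.5,-0.3]],[0,[0,-32,-11],[0,0,0]],[0,[0,-32,-11],[0,0,0]],[0,[0,-32,-11],[0,0,0]],[0,[0,0,0],[0,0,0]],[0,[0,0,0],[0,0,0]]]'
python3 - <<'E'
from h import *
fix([.481,.0788,.067])
E
```

```text
time: 15.5
position: [0.482, 0.0815, 0.0991]
tool_rot: [0.701, 0.101, -0.699, 0.102]
ft_force: [0.5, -0.7, 0.3]
grip_width: 0.0005
at [0.482  0.0815 0.0991] shift [32.1  2.2  1.8] turn [ 0.   -0.2  -0.12] F [ 0.5 -0.7  0.3] w 0.0005 t 15.5
```

```bash
python3 -m inch '[[0,[20,2,2],[0,-0.2,0]],[0,[8,0,0],[0,0,0]],[0,[3,0,0],[0,0,0]],[0,[0,0,0],[0,0,0]]]'; python3 -m inch '[[0,[3,0,0],[0,0,0]],[0,[0,0,0],[0,0,0]]]'
```

```text
time: 16.0
position: [0.4817, 0.0758, 0.0679]
tool_rot: [0.701, 0.099, -0.7, 0.101]
ft_force: [-0.1, -0.7, 0.5]
grip_width: 0.0009
time: 16.25
position: [0.482, 0.0757, 0.0655]
tool_rot: [0.701, 0.099, -0.699, 0.101]
ft_force: [-0.5, 0.3, 2.1]
grip_width: 0.0004
```

Contact with the bar (2 N at 1.5 mm down). I'll press it fully.

```bash
python3 -m inch '[[0,[3,0,0],[0,0,0]],[0,[2,0,0],[0,0,0]],[0,[0.5,0,0],[0,0,0]]]'; python3 -m inch '[[0,[1,0,0],[0,0,0]],[0,[0,0,0],[0,0,0]]]'
python3 - <<'E'
from h import *
fix([.476,.0288,.067])
E
```

```text
time: 16.62
position: [0.4821, 0.0758, 0.0613]
tool_rot: [0.701, 0.099, -0.699, 0.101]
ft_force: [-2.7, 0.4, 10.2]
grip_width: 0.0004
time: 16.88
position: [0.4821, 0.0757, 0.0616]
tool_rot: [0.701, 0.099, -0.699, 0.101]
ft_force: [-1.7, -0.1, 3.4]
grip_width: 0.0003
at [0.4821 0.0757 0.0616] shift [-5.2 43.4 19. ] turn [ 0.   -0.2  -0.25] F [-1.7 -0.1  3.4] w 0.0003 t 16.88
```

```bash
python3 -m inch '[[0,[-10,0,0],[0,0,0]],[0,[-25,0,0],[0,-0.2,-0.2]],[0,[0,22,10],[0,0,0]],[0,[0,21,9],[0,0,0]],[0,[0,0,0],[0,0,0]],[0,[0,0,0],[0,0,0]]]'
python3 - <<'E'
from h import *
fix([.476,.0288,.067])
E
```

```text
time: 17.62
position: [0.4771, 0.0289, 0.0991]
tool_rot: [0.701, 0.1, -0.699, 0.101]
ft_force: [-0.1, -0.0, 0.4]
grip_width: 0.0004
at [0.4771 0.0289 0.0991] shift [32.1 -0.3  1.2] turn [ 0.   -0.18 -0.11] F [-0.1 -0.   0.4] w 0.0004 t 17.62
```

```bash
python3 -m inch '[[0,[20,0,1],[0,-0.2,0]],[0,[8,0,0],[0,0,0]],[0,[3,0,0],[0,0,0]],[0,[0,0,0],[0,0,0]]]'; python3 -m inch '[[0,[3,0,0],[0,0,0]],[0,[0,0,0],[0,0,0]]]';  python3 -m inch '[[0,[3,0,0],[0,0,0]],[0,[2,0,0],[0,0,0]],[0,[0.5,0,0],[0,0,0]]]'; python3 -m inch '[[0,[1,0,0],[0,0,0]],[0,[0,0,0],[0,0,0]]]'
```

```text
time: 18.12
position: [0.477, 0.0305, 0.0677]
tool_rot: [0.7, 0.101, -0.699, 0.102]
ft_force: [-0.5, -0.7, -0.2]
grip_width: 0.0007
time: 18.38
position: [0.4772, 0.0306, 0.0653]
tool_rot: [0.7, 0.101, -0.699, 0.102]
ft_force: [-0.7, -0.3, 2.5]
grip_width: 0.0002
time: 18.75
position: [0.4772, 0.0306, 0.0613]
tool_rot: [0.701, 0.101, -0.699, 0.102]
ft_force: [-1.7, 0.2, 10.7]
grip_width: 0.0006
time: 19.0
position: [0.4773, 0.0306, 0.0617]
tool_rot: [0.701, 0.1, -0.698, 0.102]
ft_force: [-0.8, 0.2, 3.4]
grip_width: 0.0004
```

Lift off and check.

```bash
python3 -m inch '[[0,[-15,0,0],[0,0,0]],[0,[-50,0,0],[0,0,0]],[0,[-50,0,0],[0,0,0]],[0,[-50,0,0],[0,0,0]],[0,[0,40,0],[0,0,0]],[0,[0,50,0],[0,0,0]],[0,[0,0,0],[0,0,0]],[0,[0,0,0],[0,0,0]]]'
python3 - <<'E'
from h import *
fix([.5,0,.3]); Z["lid_knob"]=.121
look("wrist",["lid_knob","small_key_top"],"w5"); look("side",["plate","bowl","jar"],"s5")
a=cv2.imread("pics/w5.png");b=cv2.imread("pics/s5.png")
cv2.imwrite("pics/c5.png",cv2.resize(np.hstack([a,b]),(800,300)))
E
```

```text
time: 20.0
position: [0.5045, -0.0575, 0.2312]
tool_rot: [0.703, 0.1, -0.697, 0.103]
ft_force: [-0.5, -0.9, -0.4]
grip_width: 0.0006
at [ 0.5045 -0.0575  0.2312] shift [-69.  -56.  -12.5] turn [ 0.   -0.42 -0.29] F [-0.5 -0.9 -0.4] w 0.0006 t 20.0
wrist lid_knob 0.79 [241.   31.6] [ 0.6285 -0.012   0.121 ]
wrist small_key_top 0.47 [208.4 196.6] [ 0.475  -0.0179  0.067 ]
side plate 0.62 [273.5 320.4] [0.4589 0.2847 0.    ]
side plate 0.47 [267.7 225.2] [ 0.4701 -0.0139  0.    ]
side bowl 0.78 [174.2 354.8] [0.6975 0.376  0.    ]
side bowl 0.47 [231.4 230. ] [0.5753 0.0045 0.    ]
side jar 0.59 [170.  352.6] [0.7082 0.3707 0.    ]
side jar 0.58 [195.3 153.2] [ 0.7085 -0.3132  0.    ]
```

View pics/c5.png

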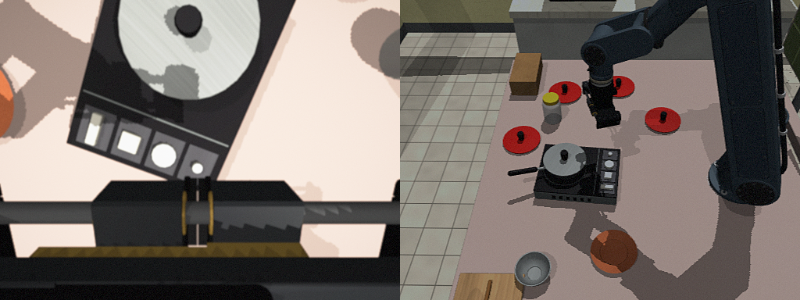

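The lid is flat on the pan, all the keys look up, the bystanders haven't moved, and the arm touches nothing.

```bash
python3 -c "
from rig import robot
print(robot.hand_in())"
```

```text
the job is handed in; nothing more can be done
None
```

The lid is on the pan and all three keys were pressed in order, and I have handed the job in. The hand-in gives no verdict, so what follows rests on my own checks.

- **Lid:** I gripped the grey lid by its knob and lowered it in small steps. The last contact reading was about 10 N, at the height expected for a seated lid. In the last close view it sits flat and released, with the knob at (0.6285, -0.012). That is about 1 mm from the pan centre I measured before placing it, (0.6276, -0.0111).
- **Keys:** I pressed round, then bar, then square, each about 6 mm to its stop (10–13 N). I lifted clear after each press. In the last pictures all the keys look up; I had no direct reading of key travel. The lock key was never pressed.
- **Other things:** the plate and jar measured within about 3 mm of where they were at the start, and the bowl within 6 mm. The arm was clear of everything at hand-in, about 20 s on the robot's clock.
- **Disagreements:** the networks often reported red lids, and sometimes mixed up the keys or the small things. I took the lid and the key order from the pictures and the known 50 mm key spacing. My first fit of the pan rim picked up the cooking-zone mark instead, and I corrected it before placing the lid.

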